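# Try out the lid stay of the blue case

## Robot

A 6-joint arm with a two-finger parallel gripper is mounted at the origin on the work surface. World frame = base frame: x ahead of the robot, y to its left, z up, the work surface at z = 0. Lengths are in m, angles in rad, forces in N, time in s.
With the tool pointing down it reaches from about 0.425 to 0.925 m from the base axis. Payload 12.5 kg.
Tool frame: the origin (TCP) lies between the finger pads; the fingertips stand 14 mm ahead of it and the grasp point (between the pads) lies 5 mm behind it (arm.finger_overhang is the distance from the TCP to the fingertips, in m); z points along the fingers, y is the direction in which the jaws open and shut (so a half turn about z gives the same grasp; the last joint's range is limited). The gripper opens to 85 mm and grips with 20 to 120 N. Pads are 22 mm wide; open, the fingers measure 114 mm over their backs; the gripper's body (76 mm by 85 mm) begins 54 mm behind the grasp point. The pads swing forward as they close: fully open they stand 13 mm farther back than shut.
Start: joints at [1.058, 0.491, 1.559, -0, 1.092, -0.106], TCP at [0.247, 0.574, 0.245] pointing down, gripper open.
Joint ranges: [-3.1, 3.1], [-0.84, 2.19], [0.05, 2.79], [-1.13, 4.28], [0.06, 2.93], [-2.69, 2.69]. Speed limits (rad/s): [2.22, 2.22, 2.79, 3.14, 3.14, 3.14].

## Interface

Orientations are given as a rotation vector (axis times angle).
In Python, from workcell import arm, viewer gives the robot as it stands.
- The arm moves only by the tool jog_arm, never from a script. Its argument "motion" is text: rows parted by semicolons, each of 7 numbers parted by spaces: the shift along the tool's x, y, z in mm, then the turn, a rotation vector about the tool's x, y, z in degrees, then the closure, from 0 (fully open) to 1 (shut). In form: dx dy dz rx ry rz jaw; .... A call has 1 to 20 rows; each row shifts and turns the pose as measured when the row begins, along the tool's axes as they then stand; what a row does not reach is not made up. A row lasts 1/10 s, in which the tool goes at most 50 mm and 8.59 degrees, less where a joint would pass 70% of its speed; a pose out of reach is approached as far as the arm can. A call is refused whole if a number of a shift passes 50 or a number of a turn 8.59, either way. A call with a gripper value outside its range is refused whole. The fingers move at their own pace and stop on an object; "newtons" is the grip in N (left out, the last holds). Time passes only in rows, so rows that do not move let the fingers close. It gives the time, the measured TCP pose, the force and the opening at its end, in the units of the state.
- arm.state(): the state, without advancing time (a new reading comes with each control period).
- viewer.capture(name): name is "scene" or "side" or "wrist"; returns the picture (420x560x3 uint8, red, green, blue); there is no depth.
- viewer.calibration(name): a dict with "fx", "fy", "cx", "cy" (pixels), "pose" (4x4, takes a point from camera to world coordinates); the wrist camera has in their place "tool_from_camera" (4x4, takes a point from camera to tool coordinates, whose origin is the TCP and whose axes are the flange's). Camera axes: x right, y up, looking along -z (the intrinsics and any distortion apply to the point x, -y, -z); pixel columns grow to the right and rows downward; lengths in m; the calibration is good to about 2 mm. A picture is of the moment at which its call begins: read the wrist's pose just before it. calibration takes no time and is no camera call.
- arm.finish_job(): hands the job in, once; it reports no verdict.
Trained networks look in the newest picture that a camera, given by its name, has taken for a name from the list of things; names that differ only in an ending like _2 or _b are one class to them, and where a whole thing is asked for, a point or a joint stands for the part that bears it (a point fixed in the world has none). Each returns a list of dicts, best first, with "confidence" (0 to 1); they miss things now and then, are a little off and sometimes report something else, mostly with a low value. They report only what shows in the picture. A call takes as long as a camera call.
- viewer.spot_in(camera, query): "position" ([x, y, z] in m, in the coordinates of the camera as it stood for that picture, good to about 4 mm: the middle of the surface that is visible of it).
- viewer.pinpoint(camera, query): "position" ([x, y, z] in m, in the coordinates of the camera as it stood for that picture, good to about 4 mm: a listed point, or the origin of a listed thing).
The state is a dict: "time": time; "joints": joint angles; "qvel": joint speeds; "joint_torque": joint torques, N m; "eef_pos": TCP position; "orientation": TCP orientation; "wrist_force": force on the tool from outside, world axes, zero at the start; "moment": the same for the moment, N m; "finger_gap": finger opening in m.
Only numpy, scipy, OpenCV 4.12 (cv2) and the standard library are available. Lean on these libraries where they do the work, as an engineer would, in place of code of your own. Each camera call takes 0.05 s, during which the arm holds its last target.

## Task

A new folding stay has been fitted in the blue steel case: try it out. Raise the blue lid by its bar handle until the stay locks and let go so that the lid stands up by itself, then press down the orange roller at the knee of the stay to break it, and let the lid sink until it is fully shut. Leave the grey case shut.

Things in the scene. Friction and masses are not known exactly. Their poses are not given: they have to be found in the camera images.
- lid_handle (a point): Middle of the black round bar (10 mm thick, 100 mm long, 45 mm ahead of the lid's front edge) of the blue case (270 wide, 200 deep, 90 high). x axis: along the lid from bar to hinge; y: along the bar; z: out of the lid's outer face. The hinge axis, parallel to y, lies 245 mm along +x and 5 mm down -z. Closed, the bar is 95 mm above the bench; locked open about 330 mm; 40 mm of free gap between bar and case.
- stay_knee (a point): Middle of the orange roller (20 mm thick, 36 mm long along the case's width) on the knee of the folding stay inside the blue case, 85 mm to the left (+y) of its middle; hidden while the lid is shut. Stay locked: about 104 mm above the bench, 127 mm in front of the hinge, reached from above. Press it straight down about 30 mm (2 to 5 N) to break the stay; under 22 mm it may spring back.
- blue_lid (a joint): Angle of the blue lid: 0 shut, growing as it rises (rad). The lid weighs about 0.6 kg and is damped: let go, it sinks shut by itself in about 6 s. From 1.31 rad up the sprung stay draws it on and locks at 1.355; it can go no further than 1.36. Forcing the lid down does not unlock the stay. Both cases are fixed to the bench and open away from the robot.
- grey_lid (a joint): Angle of the lid of the grey case, of the same size and handle as the blue one, standing beside it on either side: 0 shut, growing as it rises (rad). Leave it shut.

How it is judged:
On the way, in this order (a step that is already met when the one before it is completed fails the run):
1. the blue lid stands locked open by its stay (above 1.33 rad, still) with the gripper let go and more than 60 mm away from the handle (value of joint blue_lid above 1.33 rad and velocity of joint blue_lid between -0.03 and 0.03 rad/s and distance between the grasp point and lid_handle above 0.06 m), for 0.3 s.
2. the hand is at the orange knee of the stay (grasp point within 80 mm) and the blue lid has begun to come down (below 1.32 rad) (value of joint blue_lid between 0.3 and 1.32 rad and distance between the grasp point and stay_knee below 0.08 m), for 0.05 s.
At the end, for the whole second after the job is handed in: The blue lid is shut again (within 0.05 rad) and at rest, and the grey lid is shut (within 0.05 rad) (value of joint each of blue_lid, grey_lid below 0.05 rad and velocity of joint blue_lid between -0.05 and 0.05 rad/s); the robot touches nothing.
It fails at once if the lid of the grey case is raised (above 0.1 rad) (value of joint grey_lid above 0.1 rad).
It also fails if it takes over 61 s, if anything falls off the work surface, if the arm or the gripper's body presses on something with over 40 N, if the wrist force passes 120 N, or if a joint passes its speed limit or range.

## Working session

There is one attempt and no reset: what is moved stays moved. The work goes in short steps, Python scripts to look and compute and a tool call to move; the robot and the scene stay as the last step left them, time stands still between calls to the robot, and variables do not carry over. Pictures are saved under pics/ and viewed, and the job is handed in when it is done.

Besides the shell and the picture viewer there is one more tool, called as a command line: name --argument value ..., lists and objects as JSON in quotes. jog_arm: Moves the arm, as the interface text tells. Its arguments: {"type":"object","properties":{"motion":{"type":"string"},"newtons":{"type":"number"}},"required":["motion"]}

```bash
mkdir -p pics; ls
cat > h.py <<'E'
import numpy as np, cv2
from scipy.spatial.transform import Rotation as R
from workcell import arm, viewer
def T():
    s=arm.state(); M=np.eye(4); M[:3,:3]=R.from_rotvec(s['orientation']).as_matrix(); M[:3,3]=s['eef_pos']; return M
def cap(cam,fn):
    M=T(); im=viewer.capture(cam); cv2.imwrite('pics/'+fn,np.asarray(im)[:,:,::-1]); return M
def pose(cam,M=None):
    c=viewer.calibration(cam)
    return np.array(c['pose']) if 'pose' in c else (T() if M is None else M)@np.array(c['tool_from_camera'])
def find(cam,q,M=None,f='pinpoint'):
    P=pose(cam,M)
    for d in getattr(viewer,f)(cam,q):
        print(cam,f,q,round(d['confidence'],2),np.round((P@np.append(d['position'],1))[:3],4), [k for k in d if k not in('confidence','position')])
def proj(cam,p,M=None):
    c=viewer.calibration(cam); q=np.linalg.inv(pose(cam,M))@np.append(p,1)
    return c['cx']+c['fx']*q[0]/-q[2], c['cy']+c['fy']*(-q[1])/-q[2]
def st():
    s=arm.state(); print({k:np.round(v,3).tolist() for k,v in s.items()}); print(np.round(T()[:3,:3],2).tolist())
E
python3 - <<'E'
from h import *
st()
for c in ['scene','side','wrist']:
    M=cap(c,c+'1.png'); 
    for f in ('pinpoint','spot_in'): find(c,'lid_handle',M,f)
    print(viewer.calibration(c))
E
```

```text
pics
{'time': 0.0, 'joints': [1.058, 0.492, 1.559, 0.0, 1.092, -0.106], 'qvel': [-0.0, 0.001, -0.0, 0.0, -0.001, -0.0], 'joint_torque': [-0.001, -61.846, -26.159, -0.0, 0.004, -0.0], 'eef_pos': [0.247, 0.574, 0.245], 'orientation': [-0.635, -3.076, 0.002], 'wrist_force': [0.636, 0.358, 0.06], 'moment': [-0.017, 0.024, -0.015], 'finger_gap': 0.086}
[[-0.92, 0.4, -0.0], [0.4, 0.92, -0.0], [0.0, -0.0, -1.0]]
scene pinpoint lid_handle 0.72 [ 0.4491 -0.2433  0.0967] []
scene spot_in lid_handle 0.7 [ 0.5979 -0.2269  0.0995] []
{'fx': 429.909692762167, 'fy': 429.909692762167, 'cx': 279.5876098165654, 'cy': 216.00156778499104, 'pose': array([[ 0.38117223, -0.73893279,  0.55559523,  1.1478973 ],
       [ 0.9243747 ,  0.31467127, -0.21566968, -0.19737074],
       [-0.01546446,  0.59578547,  0.80299472,  0.89588734],
       [ 0.        ,  0.        ,  0.        ,  1.        ]])}
side pinpoint lid_handle 0.74 [ 0.4482 -0.2481  0.0954] []
side spot_in lid_handle 0.81 [ 0.5752 -0.2393  0.0975] []
{'fx': 379.310645760713, 'fy': 379.310645760713, 'cx': 277.1187036453699, 'cy': 207.63360420342707, 'pose': array([[ 0.79317664,  0.42885141, -0.43238557,  0.16870479],
       [-0.60882124,  0.5416036 , -0.579657  , -0.50714093],
       [-0.01440514,  0.72301591,  0.69068117,  0.73465604],
       [ 0.        ,  0.        ,  0.        ,  1.        ]])}
{'fx': 301.75664436901826, 'fy': 301.75664436901826, 'cx': 278.10013889972635, 'cy': 206.05821212268313, 'tool_from_camera': array([[-3.83478132e-04,  9.53290804e-01,  3.02053797e-01,
         7.78927370e-02],
       [ 9.99999707e-01,  1.65647260e-04,  7.46780914e-04,
         8.32339519e-04],
       [ 6.61864994e-04,  3.02053995e-01, -9.53290589e-01,
        -1.28861998e-01],
       [ 0.00000000e+00,  0.00000000e+00,  0.00000000e+00,
         1.00000000e+00]])}
```

View pics/scene1.png

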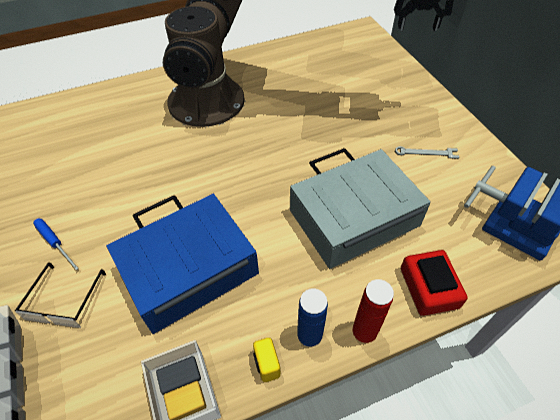

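View pics/side1.png

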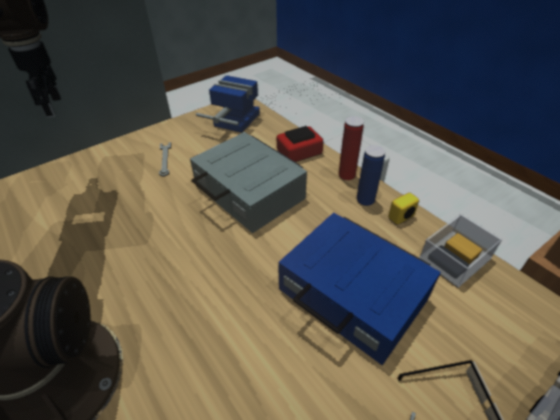

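Run:
```python
from h import *
for c in('scene','side'): print(c,proj(c,[.4487,-.2457,.096]),proj(c,[.4487,-.2457+.05,.096]),proj(c,[.694,-.2457,.091]))
```

```text
scene (np.float64(153.68485310447943), np.float64(205.5142508523342)) (np.float64(174.2714155416175), np.float64(199.06416132900546)) (np.float64(180.2331126492419), np.float64(293.1403442279285))
side (np.float64(315.4445525571994), np.float64(313.9698813739833)) (np.float64(298.4021821942397), np.float64(295.9899651366884)) (np.float64(400.0264984935722), np.float64(253.01917539652612))
```

The scene view shows the blue handle at about (158,207) and the grey handle at (332,160). I'll zoom in to get the bar ends and the yaw.

Run:
```python
import cv2
a=cv2.imread('pics/scene1.png')[180:340,90:270]; cv2.imwrite('pics/z1.png',cv2.resize(a,None,fx=4,fy=3.75,interpolation=2))
a=cv2.imread('pics/side1.png')[205:365,250:450]; cv2.imwrite('pics/z2.png',cv2.resize(a,None,fx=4,fy=3.75,interpolation=2))
```

```text
(no output)
```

View pics/z1.png

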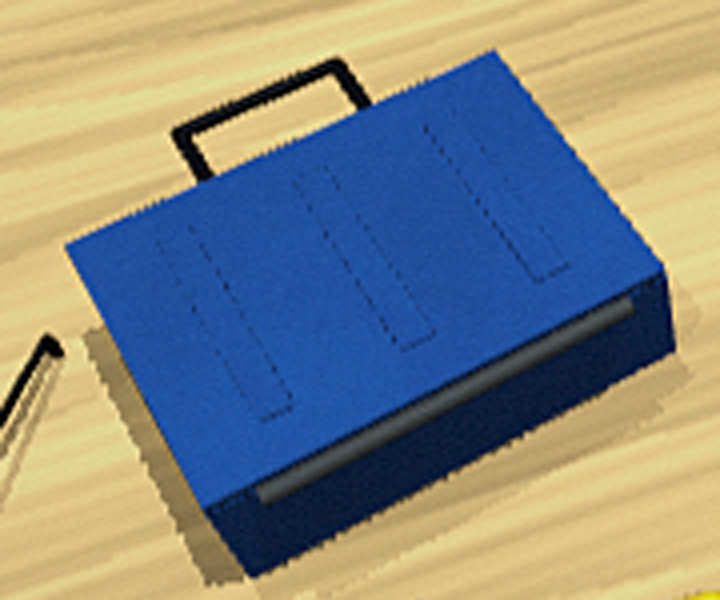

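View pics/z2.png

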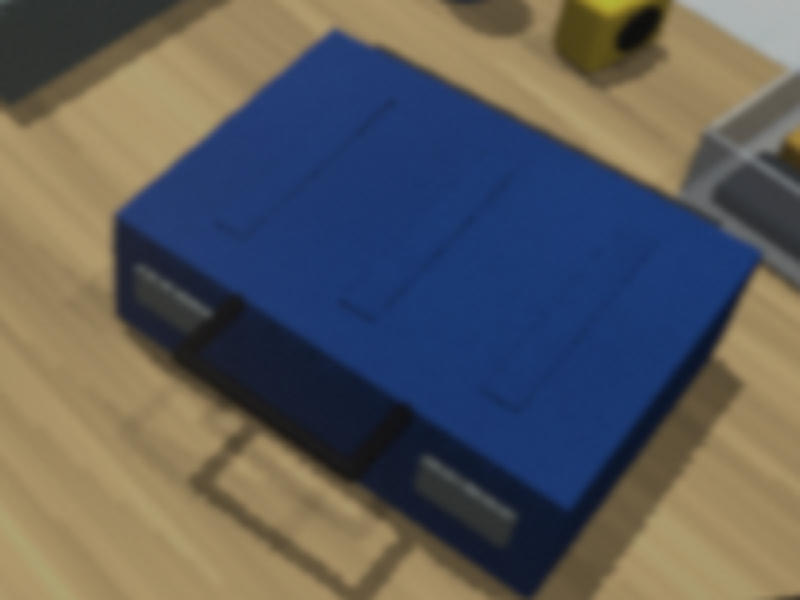

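Run:
```python
from h import *
def ray(c,u,v):
    k=viewer.calibration(c);P=np.array(k['pose']);d=P[:3,:3]@np.array([(u-k['cx'])/k['fx'],-(v-k['cy'])/k['fy'],-1]);return P[:3,3],d/np.linalg.norm(d)
def tri(a,b):
    A=0;B=0
    rs=[ray('scene',*a),ray('side',*b)]
    for o,d in rs:
        m=np.eye(3)-np.outer(d,d);A=A+m;B=B+m@o
    p=np.linalg.solve(A,B); return p,[round(np.linalg.norm((np.eye(3)-np.outer(d,d))@(p-o))*1000,1) for o,d in rs]
for n,a,b in [('bar+y',(175,196.5),(295,298.9)),('bar-y',(134.5,215.5),(338,330.3)),('f+y',(213.3,193.3),(279.5,262.3)),('f-y',(107,245.3),(392.5,341)),('b-y',(141.3,315.2),(439.5,273.8)),('b+y',(255.5,252),(334.5,213.5))]:
    p,e=tri(a,b);print(n,np.round(p,4),e)
```

```text
bar+y [ 0.4401 -0.1936  0.0932] [np.float64(1.7), np.float64(1.7)]
bar-y [ 0.4594 -0.2945  0.0944] [np.float64(0.7), np.float64(0.7)]
f+y [ 0.4699 -0.1056  0.0965] [np.float64(1.7), np.float64(1.7)]
f-y [ 0.5199 -0.3681  0.0961] [np.float64(1.9), np.float64(1.9)]
b-y [ 0.7123 -0.3309  0.0926] [np.float64(1.1), np.float64(1.1)]
b+y [ 0.6646 -0.0697  0.0948] [np.float64(1.8), np.float64(1.8)]
```

```bash
cat >> h.py <<'E'
def plan(way,yaw_goal=None,step=45,jaw=0,nd=0):
    """way: list of xyz targets; print rows in tool frame; yaw of tool y axis in deg"""
    M=T(); Rm=M[:3,:3]; p=M[:3,3].copy(); rows=[]
    for w in way:
        w=np.array(w,float); n=max(1,int(np.ceil(np.linalg.norm(w-p)*1000/step)))
        for i in range(n):
            d=(w-p)/(n-i); rz=0
            if yaw_goal is not None:
                y=np.degrees(np.arctan2(Rm[1,1],Rm[0,1])); e=(yaw_goal-y+180)%360-180
                rz=float(np.clip(-e,-8,8)); rz=0 if abs(rz)<.2 else rz
            l=np.round(Rm.T@d*1000,nd)
            rows.append(f"{l[0]:g} {l[1]:g} {l[2]:g} 0 0 {rz:.3g} {jaw}")
            p=p+Rm@(l/1000); Rm=Rm@R.from_rotvec([0,0,np.radians(rz)]).as_matrix()
    print(len(rows),'; '.join(rows))
E
python3 - <<'E'
from h import *
plan([(.50,.25,.26),(.45,-.245,.25)],10.7)
print(arm.finger_overhang)
E
```

```text
22 -36 -20 -1 0 0 8 0; -38 -15 -2 0 0 8 0; -40 -9 -1 0 0 8 0; -41 -3 -2 0 0 8 0; -41 2 -1 0 0 8 0; -40 8 -2 0 0 8 0; -39 14 -1 0 0 7.99 0; -37 19 -2 0 0 0 0; -36 19 -1 0 0 0 0; -37 19 -2 0 0 0 0; -40 -12 1 0 0 0 0; -40 -12 1 0 0 0 0; -40 -12 1 0 0 0 0; -40 -12 1 0 0 0 0; -40 -12 1 0 0 0 0; -40 -12 1 0 0 0 0; -39 -12 1 0 0 0 0; -40 -11 1 0 0 0 0; -39 -12 1 0 0 0 0; -40 -11 0 0 0 0 0; -39 -12 1 0 0 0 0; -40 -11 0 0 0 0 0
0.014
```

jog_arm --motion "-36 -20 -1 0 0 8 0; -38 -15 -2 0 0 8 0; -40 -9 -1 0 0 8 0; -41 -3 -2 0 0 8 0; -41 2 -1 0 0 8 0; -40 8 -2 0 0 8 0; -39 14 -1 0 0 8 0; -37 19 -2 0 0 0 0; -36 19 -1 0 0 0 0; -37 19 -2 0 0 0 0; -40 -12 1 0 0 0 0; -40 -12 1 0 0 0 0; -40 -12 1 0 0 0 0; -40 -12 1 0 0 0 0; -40 -12 1 0 0 0 0; -40 -12 1 0 0 0 0; -39 -12 1 0 0 0 0; -40 -11 1 0 0 0 0"

```text
time: 2.25
eef_pos: [0.4543, -0.1064, 0.2526]
orientation: [2.043, 2.381, 0.008]
wrist_force: [0.5, -0.3, 0.2]
finger_gap: 0.0855
```

Run:
```python
from h import *
st()
plan([(.45,-.245,.22)],10.7)
```

```text
{'time': 2.25, 'joints': [-0.374, 0.255, 1.925, 0.005, 0.956, -0.529], 'qvel': [-0.922, 0.057, -0.056, 0.005, -0.011, -0.917], 'joint_torque': [7.248, -44.917, -22.121, -0.036, 0.116, 1.527], 'eef_pos': [0.454, -0.106, 0.253], 'orientation': [2.043, 2.381, 0.008], 'wrist_force': [0.456, -0.263, 0.208], 'moment': [0.051, -0.012, -0.0], 'finger_gap': 0.085}
[[-0.15, 0.99, 0.01], [0.99, 0.15, 0.0], [0.0, 0.01, -1.0]]
4 -34 -6 8 0 0 -1.97 0; -34 -8 8 0 0 0 0; -34 -8 8 0 0 0 0; -34 -7 8 0 0 0 0
```

jog_arm --motion "-34 -6 8 0 0 -2 0.5; -34 -8 8 0 0 0 0.5; -34 -8 8 0 0 0 0.5; -34 -7 8 0 0 0 0.5; 0 0 0 0 0 0 0.5; 0 0 0 0 0 0 0.5"

```text
time: 2.85
eef_pos: [0.4483, -0.2562, 0.2201]
orientation: [2.005, 2.409, 0.009]
wrist_force: [-0.9, -0.7, -0.1]
finger_gap: 0.0427
```

Run:
```python
from h import *
st()
M=cap('wrist','w2.png'); find('wrist','lid_handle',M); find('wrist','lid_handle',M,'spot_in')
P=[(.450,-.2448,.095),(.441,-.196,.095),(.459,-.294,.095)]
im=cv2.imread('pics/w2.png')
for p in P: u=proj('wrist',p,M); print(u); cv2.circle(im,tuple(int(round(a)) for a in u),3,(0,0,255),-1)
cv2.imwrite('pics/w2m.png',im)
```

```text
{'time': 2.85, 'joints': [-0.65, 0.365, 1.858, 0.007, 0.912, -0.836], 'qvel': [-0.027, 0.018, -0.012, -0.005, -0.006, -0.015], 'joint_torque': [-1.05, -48.998, -23.224, -0.026, -0.082, -0.092], 'eef_pos': [0.448, -0.256, 0.22], 'orientation': [2.005, 2.409, 0.009], 'wrist_force': [-0.947, -0.706, -0.055], 'moment': [-0.018, 0.007, 0.001], 'finger_gap': 0.043}
[[-0.18, 0.98, 0.01], [0.98, 0.18, -0.0], [-0.0, 0.01, -1.0]]
wrist spot_in lid_handle 0.69 [ 0.5781 -0.1932  0.0998] []
(np.float64(281.3275013610952), np.float64(191.35798994794897))
(np.float64(281.51008943277367), np.float64(132.77927821242082))
(np.float64(281.08474569251376), np.float64(243.94477120805956))
```

View pics/w2m.png

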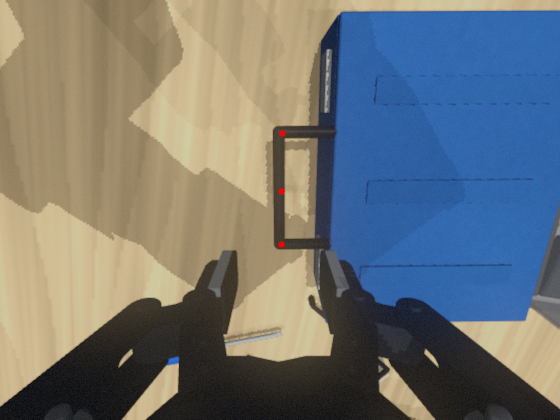

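jog_arm --motion "10 2 20 0 0 0 0.7; 0 0 30 0 0 0 0.7; 0 0 25 0 0 0 0.7; 0 0 25 0 0 0 0.7; 0 0 0 0 0 0 0.7"

```text
time: 3.5
eef_pos: [0.452, -0.2403, 0.1209]
orientation: [1.989, 2.412, 0.01]
wrist_force: [0.5, 0.9, 0.3]
finger_gap: 0.0257
```

Run:
```python
from h import *
st()
M=cap('wrist','w3.png'); find('wrist','lid_handle',M)
cap('side','s3.png')
```

```text
{'time': 3.5, 'joints': [-0.62, 0.502, 1.97, 0.009, 0.655, -0.819], 'qvel': [0.019, -0.053, -0.032, -0.0, 0.041, 0.003], 'joint_torque': [-0.321, -51.28, -16.319, 0.015, -0.902, -0.013], 'eef_pos': [0.452, -0.24, 0.121], 'orientation': [1.989, 2.412, 0.01], 'wrist_force': [0.527, 0.949, 0.268], 'moment': [-0.034, 0.039, -0.043], 'finger_gap': 0.026}
[[-0.19, 0.98, 0.02], [0.98, 0.19, -0.0], [-0.01, 0.01, -1.0]]
wrist pinpoint lid_handle 0.97 [ 0.4491 -0.2445  0.0975] []
```

View pics/w3.png

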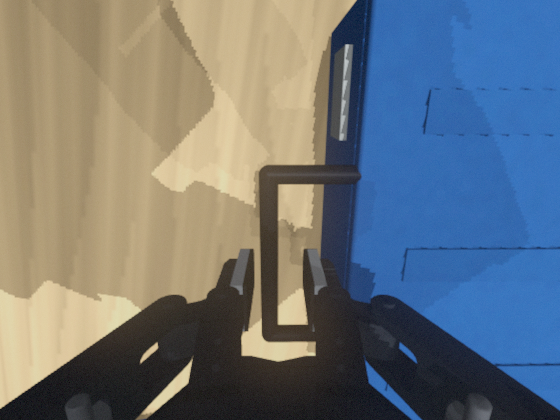

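jog_arm --motion "-4 -4 0 0 0 0 0.7; 0 0 16 0 0 0 0.7; 0 0 13 0 0 0 0.7; 0 0 0 0 0 0 0.7"

```text
time: 4.05
eef_pos: [0.4519, -0.2482, 0.0988]
orientation: [1.98, 2.402, 0.011]
wrist_force: [-0.4, -0.9, 0.8]
finger_gap: 0.0255
```

Run:
```python
from h import *
st()
M=cap('wrist','w4.png'); find('wrist','lid_handle',M)
```

```text
{'time': 4.05, 'joints': [-0.633, 0.54, 1.985, 0.01, 0.588, -0.833], 'qvel': [-0.005, -0.03, -0.014, -0.001, 0.021, -0.002], 'joint_torque': [0.016, -53.606, -15.306, 0.015, -0.489, -0.009], 'eef_pos': [0.452, -0.248, 0.099], 'orientation': [1.98, 2.402, 0.011], 'wrist_force': [-0.375, -0.887, 0.793], 'moment': [0.082, 0.005, 0.01], 'finger_gap': 0.025}
[[-0.19, 0.98, 0.03], [0.98, 0.19, -0.01], [-0.02, 0.02, -1.0]]
wrist pinpoint lid_handle 0.88 [ 0.4498 -0.245   0.0993] []
```

View pics/w4.png

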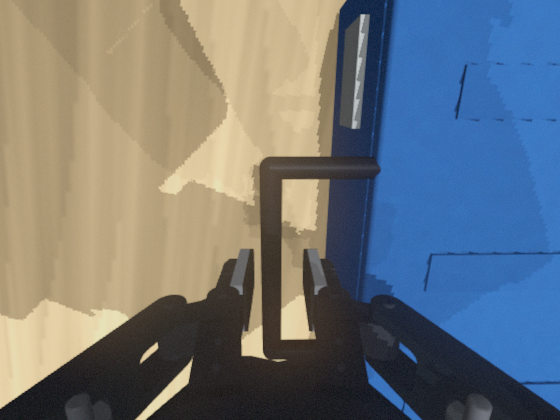

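```bash
cat >> h.py <<'E'
def level(yaw=10.7):
    M=T(); a=np.radians(yaw); y=np.array([np.cos(a),np.sin(a),0]); z=np.array([0,0,-1.]); G=np.stack([np.cross(y,z),y,z],1)
    print('turn deg',np.round(np.degrees(R.from_matrix(M[:3,:3].T@G).as_rotvec()),2))
def loc(t):
    M=T(); print('to',t,'tool mm',np.round(M[:3,:3].T@(np.array(t)-M[:3,3])*1000,1))
E
python3 - <<'E'
from h import *
level(); loc([.4495,-.245,.091])
E
```

```text
turn deg [1.39 1.03 0.3 ]
to [0.4495, -0.245, 0.091] tool mm [ 4.  -2.3  8.5]
```

Now close on the bar.

jog_arm --motion "3 -2 11 1.4 1 0 0.7; 0 0 0 0 0 0 1; 0 0 0 0 0 0 1; 0 0 0 0 0 0 1; 0 0 0 0 0 0 1" --newtons 40

```text
time: 4.65
eef_pos: [0.448, -0.2463, 0.0887]
orientation: [-1.994, -2.421, 0.006]
wrist_force: [1.7, 0.8, -1.3]
finger_gap: 0.0086
```

Run:
```python
from h import *
st(); level()
M=cap('wrist','w5.png'); find('wrist','lid_handle',M); find('side','lid_handle')
```

```text
{'time': 4.65, 'joints': [-0.63, 0.561, 1.981, -0.006, 0.605, -0.819], 'qvel': [-0.001, -0.001, -0.001, 0.0, 0.004, 0.001], 'joint_torque': [-0.893, -55.874, -15.06, -0.202, 0.113, 0.035], 'eef_pos': [0.448, -0.246, 0.089], 'orientation': [-1.994, -2.421, 0.006], 'wrist_force': [1.69, 0.849, -1.314], 'moment': [0.235, -0.301, 0.009], 'finger_gap': 0.009}
[[-0.19, 0.98, -0.01], [0.98, 0.19, 0.0], [0.0, -0.01, -1.0]]
turn deg [-0.36 -0.11  0.35]
wrist pinpoint lid_handle 0.65 [ 0.4488 -0.2444  0.0966] []
side pinpoint lid_handle 0.66 [ 0.45   -0.2504  0.0936] []
```

View pics/w5.png

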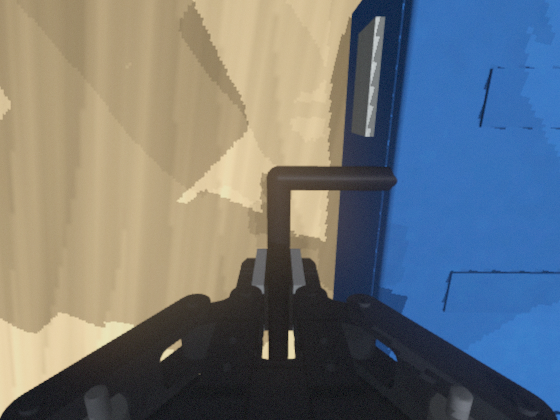

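```bash
cat >> h.py <<'E'
P0=np.array([.448,-.2463,.0887]); A=np.radians(10.7); LX=np.array([np.cos(A),np.sin(A),0])
def arcp(t): return P0+LX*(.245*(1-np.cos(t))+.005*np.sin(t))+np.array([0,0,1])*(.245*np.sin(t)-.005*(1-np.cos(t)))
def theta():
    d=T()[:3,3]-P0; x=-.245+d@LX; z=.005+d[2]
    t=np.arctan2(z,-x)-np.arctan2(.005,.245); return t,np.hypot(x,z)
def arcplan(n,dt):
    t,r=theta(); print('theta',round(t,3),'rad err mm',round((r-np.hypot(.245,.005))*1e3,1),'force',np.round(arm.state()['wrist_force'],1),'gap',round(arm.state()['finger_gap'],4)); level()
    M=T();Rm=M[:3,:3];p=M[:3,3]
    rows=[]
    for i in range(n):
        q=arcp(t+dt*(i+1)); l=np.round(Rm.T@(q-p)*1000); rows.append('%g %g %g 0 0 0 1'%tuple(l+0.)); p=p+Rm@l/1000
    print('; '.join(rows))
E
python3 - <<'E'
from h import *
arcplan(10,.05)
E
```

```text
theta 0.0 rad err mm -0.0 force [-0.5  1.1  0.2] gap 0.0083
turn deg [-0.36 -0.11  0.36]
0 0 -12 0 0 0 1; 0 2 -12 0 0 0 1; 0 1 -13 0 0 0 1; 0 3 -12 0 0 0 1; 0 2 -12 0 0 0 1; 0 4 -11 0 0 0 1; 0 4 -12 0 0 0 1; 0 5 -11 0 0 0 1; 0 5 -11 0 0 0 1; 0 6 -11 0 0 0 1
```

jog_arm --motion "0 0 -12 0 0 0 1; 0 2 -12 0 0 0 1; 0 1 -13 0 0 0 1; 0 3 -12 0 0 0 1; 0 2 -12 0 0 0 1; 0 4 -11 0 0 0 1; 0 4 -12 0 0 0 1; 0 5 -11 0 0 0 1"

```text
time: 5.6
eef_pos: [0.47, -0.242, 0.1873]
orientation: [-1.99, -2.419, 0.007]
wrist_force: [0.3, -3.3, -6.1]
finger_gap: 0.0084
```

Run:
```python
from h import *
arcplan(10,.05)
```

```text
theta 0.415 rad err mm 0.5 force [ 0.3 -3.3 -6.1] gap 0.0084
turn deg [-0.51 -0.23  0.4 ]
0 6 -11 0 0 0 1; 0 6 -11 0 0 0 1; 0 6 -10 0 0 0 1; 0 7 -10 0 0 0 1; 0 7 -10 0 0 0 1; 0 8 -9 0 0 0 1; 0 9 -9 0 0 0 1; 0 9 -9 0 0 0 1; 0 9 -8 0 0 0 1; 0 9 -7 0 0 0 1
```

Tracks well.

jog_arm --motion "0 6 -11 0 0 0 1; 0 6 -11 0 0 0 1; 0 6 -10 0 0 0 1; 0 7 -10 0 0 0 1; 0 7 -10 0 0 0 1; 0 8 -9 0 0 0 1; 0 9 -9 0 0 0 1; 0 9 -9 0 0 0 1"

```text
time: 6.4
eef_pos: [0.5282, -0.2308, 0.2694]
orientation: [-1.988, -2.417, 0.013]
wrist_force: [8.2, -3.8, -17.1]
finger_gap: 0.0083
```

Run:
```python
from h import *
arcplan(10,.05)
```

```text
theta 0.829 rad err mm 2.3 force [  8.2  -3.8 -17.1] gap 0.0083
turn deg [-0.82 -0.24  0.43]
0 11 -6 0 0 0 1; 0 9 -8 0 0 0 1; 0 11 -7 0 0 0 1; -1 10 -6 0 0 0 1; 0 11 -6 0 0 0 1; 0 11 -6 0 0 0 1; 0 11 -5 0 0 0 1; 0 11 -4 0 0 0 1; 0 12 -4 0 0 0 1; 0 12 -3 0 0 0 1
```

jog_arm --motion "0 11 -5 0 0 0 1; 0 10 -7 0 0 0 1; 0 11 -6 0 0 0 1; 0 10 -6 0 0 0 1; 0 11 -5 0 0 0 1"

```text
time: 6.9
eef_pos: [0.576, -0.2216, 0.3041]
orientation: [-1.983, -2.41, 0.032]
wrist_force: [-6.0, -4.3, 3.8]
finger_gap: 0.0086
```

Run:
```python
from h import *
arcplan(8,.04)
M=cap('scene','sc6.png'); cap('side','s6.png')
```

```text
theta 1.071 rad err mm 3.4 force [-6.  -4.3  3.8] gap 0.0086
turn deg [-1.67 -0.15  0.41]
-1 10 -2 0 0 0 1; 0 9 -4 0 0 0 1; 0 9 -4 0 0 0 1; 0 9 -3 0 0 0 1; 0 10 -3 0 0 0 1; 0 9 -3 0 0 0 1; 0 9 -3 0 0 0 1; 0 10 -2 0 0 0 1
```

View pics/s6.png

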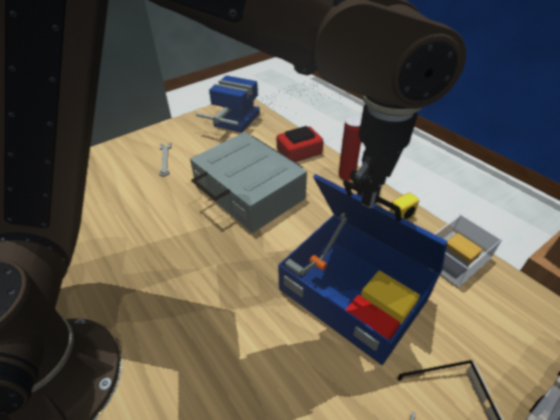

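jog_arm --motion "0 10 -2 -1.5 0 0 1; 0 9 -3 0 0 0 1; 0 9 -3 0 0 0 1; 0 9 -3 0 0 0 1; 0 9 -2 0 0 0 1"

```text
time: 7.5
eef_pos: [0.6202, -0.2131, 0.3222]
orientation: [-1.994, -2.423, 0.007]
wrist_force: [-4.7, -2.3, 6.1]
finger_gap: 0.0082
```

Run:
```python
from h import *
arcplan(6,.03)
find('side','stay_knee');cap('side','s7.png');find('side','lid_handle'); find('side','stay_knee')
```

```text
theta 1.266 rad err mm 3.4 force [-4.7 -2.3  6.1] gap 0.0082
turn deg [-0.3   0.02  0.39]
-1 8 1 0 0 0 1; 0 7 -2 0 0 0 1; 0 7 -1 0 0 0 1; 0 8 -1 0 0 0 1; 0 7 -2 0 0 0 1; 0 7 0 0 0 0 1
side pinpoint stay_knee 0.7 [ 0.5563 -0.134   0.0646] []
side pinpoint lid_handle 0.89 [ 0.6212 -0.2156  0.3254] []
side pinpoint stay_knee 0.65 [ 0.5596 -0.137   0.0819] []
```

jog_arm --motion "0 8 0 0 0 0 1; 0 7 -1 0 0 0 1; 0 7 -1 0 0 0 1; 0 4 0 0 0 0 1; 0 0 0 0 0 0 1"

```text
time: 8.2
eef_pos: [0.6457, -0.2082, 0.3283]
orientation: [-1.993, -2.422, 0.015]
wrist_force: [-14.8, -4.5, 3.3]
finger_gap: 0.0079
```

Run:
```python
from h import *
arcplan(6,.03)
cap('side','s8.png');find('side','lid_handle'); find('side','stay_knee')
```

```text
theta 1.374 rad err mm 3.4 force [-14.8  -4.5   3.3] gap 0.0079
turn deg [-0.61  0.14  0.42]
-1 8 2 0 0 0 1; 0 7 -1 0 0 0 1; 0 7 -1 0 0 0 1; 0 8 0 0 0 0 1; 0 7 -1 0 0 0 1; 0 7 0 0 0 0 1
side pinpoint lid_handle 0.66 [ 0.6477 -0.2097  0.33  ] []
side pinpoint stay_knee 0.7 [ 0.5541 -0.1383  0.103 ] []
```

View pics/s8.png

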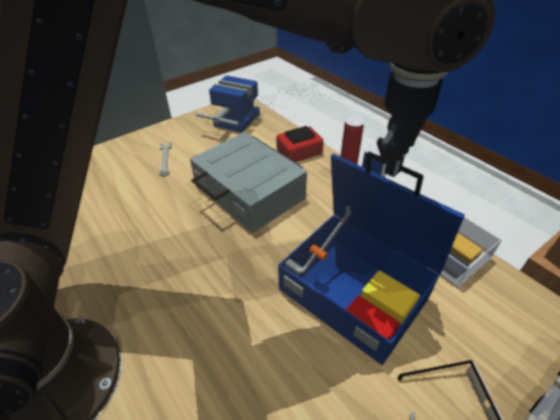

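The stay looks straight: the knee is at z≈0.103 and the lid pushes back at its stop. I'll let go and retreat upward.

jog_arm --motion "0 -2 0 0 0 0 0.6; 0 0 0 0 0 0 0.5; 0 0 -5 0 0 0 0.5; 0 0 -25 0 0 0 0.5; 0 0 -35 0 0 0 0.5; 0 0 -40 0 0 0 0.6; 0 0 -20 0 0 0 0.8; 0 0 0 0 0 0 1; 0 0 0 0 0 0 1; 0 0 0 0 0 0 1"

```text
time: 9.35
eef_pos: [0.6488, -0.205, 0.4546]
orientation: [-1.987, -2.423, 0.008]
wrist_force: [-0.3, -0.3, 0.0]
finger_gap: -0.0004
```

Run:
```python
from h import *
st(); level()
cap('side','s9.png');find('side','lid_handle'); find('side','stay_knee')
cap('scene','sc9.png');find('scene','lid_handle'); find('scene','stay_knee')
M=cap('wrist','w9.png');find('wrist','lid_handle',M); find('wrist','stay_knee',M)
```

```text
{'time': 9.35, 'joints': [-0.402, 0.472, 1.051, -0.002, 1.628, -0.6], 'qvel': [0.003, 0.01, 0.019, 0.002, -0.011, -0.001], 'joint_torque': [0.023, -66.497, -31.909, -0.005, 0.083, 0.0], 'eef_pos': [0.649, -0.205, 0.455], 'orientation': [-1.987, -2.423, 0.008], 'wrist_force': [-0.281, -0.26, 0.003], 'moment': [-0.016, -0.002, 0.002], 'finger_gap': -0.0}
[[-0.2, 0.98, -0.01], [0.98, 0.2, 0.0], [0.0, -0.01, -1.0]]
turn deg [-0.53 -0.19  0.6 ]
side pinpoint lid_handle 0.97 [ 0.6462 -0.2116  0.3294] []
side pinpoint stay_knee 0.6 [ 0.556  -0.1388  0.1029] []
scene pinpoint lid_handle 0.56 [ 0.6415 -0.2062  0.3309] []
wrist pinpoint lid_handle 0.88 [ 0.6422 -0.2066  0.3304] []
wrist pinpoint stay_knee 0.64 [ 0.5419 -0.1373  0.1025] []
```

View pics/s9.png

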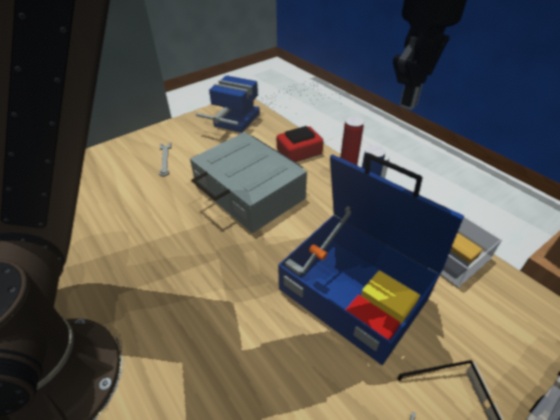

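View pics/w9.png

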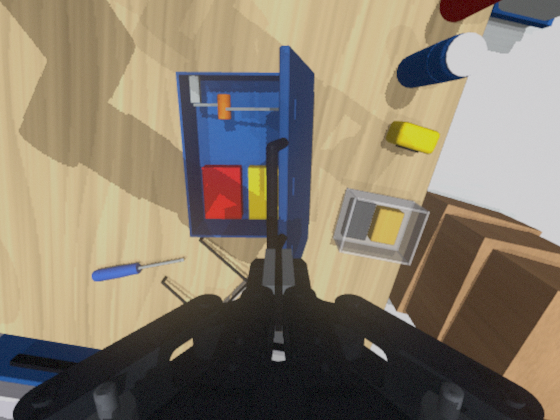

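Run:
```python
from h import *
M=T(); print(proj('wrist',(.55,-.1385,.104),M), proj('side',(.55,-.1385,.104)))
loc([.549,-.139,.30])
```

```text
(np.float64(225.02579393490865), np.float64(106.42661283859518)) (np.float64(317.6911372047113), np.float64(250.86887883401454))
to [0.549, -0.139, 0.3] tool mm [ 84.1 -83.5 156.5]
```

jog_arm --motion "20 -40 0 0 0 0 1; 30 -44 0 0 0 0 1; 34 0 20 0 0 0 1; 0 0 40 0 0 0 1; 0 0 40 0 0 0 1; 0 0 30 0 0 0 1; 0 0 0 0 0 0 1"

```text
time: 10.5
eef_pos: [0.5454, -0.1374, 0.3224]
orientation: [-1.99, -2.425, 0.006]
wrist_force: [0.1, -0.3, 0.2]
finger_gap: -0.0001
```

Run:
```python
from h import *
st(); level(); loc([.549,-.1385,.18])
cap('side','s10.png');find('side','lid_handle'); find('side','stay_knee')
M=cap('wrist','w10.png');find('wrist','lid_handle',M); find('wrist','stay_knee',M)
print(proj('wrist',(.549,-.1385,.104),M))
```

```text
{'time': 10.5, 'joints': [-0.363, 0.333, 1.605, -0.002, 1.21, -0.559], 'qvel': [0.003, -0.036, -0.061, 0.001, 0.042, 0.0], 'joint_torque': [0.191, -52.498, -26.559, 0.001, -0.94, 0.003], 'eef_pos': [0.545, -0.137, 0.322], 'orientation': [-1.99, -2.425, 0.006], 'wrist_force': [0.089, -0.26, 0.243], 'moment': [-0.013, -0.025, 0.039], 'finger_gap': -0.0}
[[-0.2, 0.98, -0.01], [0.98, 0.2, 0.0], [0.0, -0.01, -1.0]]
turn deg [-0.34 -0.08  0.55]
to [0.549, -0.1385, 0.18] tool mm [ -2.    4.2 142.3]
side pinpoint lid_handle 0.85 [ 0.6476 -0.2137  0.3295] []
side pinpoint stay_knee 0.73 [ 0.5536 -0.1378  0.105 ] []
wrist pinpoint stay_knee 0.63 [ 0.5469 -0.1392  0.1012] []
(np.float64(279.7030977381442), np.float64(179.4469434045118))
```

View pics/w10.png

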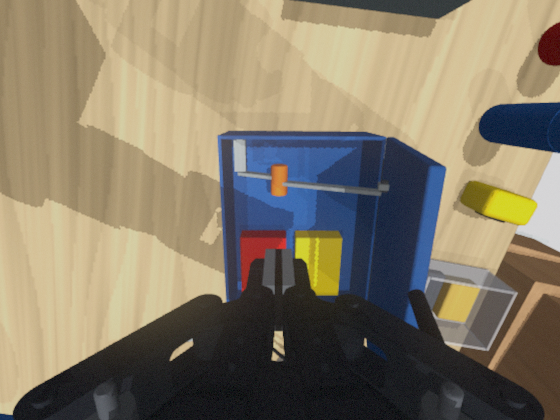

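jog_arm --motion "-2 4 40 0 0 0 1; 0 0 45 0 0 0 1; 0 0 45 0 0 0 1; 0 0 40 0 0 0 1; 0 0 0 0 0 0 1; 0 0 0 0 0 0 1"

```text
time: 11.4
eef_pos: [0.5569, -0.1421, 0.1605]
orientation: [1.982, 2.414, 0.006]
wrist_force: [0.2, -0.6, 1.1]
finger_gap: -0.0
```

Run:
```python
from h import *
st(); level(); loc([.549,-.1385,.13])
M=cap('wrist','w11.png');print(proj('wrist',(.549,-.1385,.104),M)); find('wrist','stay_knee',M)
```

```text
{'time': 11.4, 'joints': [-0.364, 0.514, 1.785, -0.003, 0.824, -0.558], 'qvel': [-0.001, 0.018, 0.01, 0.001, -0.004, 0.0], 'joint_torque': [-0.051, -55.363, -19.517, -0.006, -0.215, 0.0], 'eef_pos': [0.557, -0.142, 0.161], 'orientation': [1.982, 2.414, 0.006], 'wrist_force': [0.16, -0.561, 1.064], 'moment': [-0.012, -0.003, -0.045], 'finger_gap': -0.0}
[[-0.19, 0.98, 0.02], [0.98, 0.19, -0.01], [-0.01, 0.01, -1.0]]
turn deg [0.83 0.65 0.51]
to [0.549, -0.1385, 0.13] tool mm [ 5.4 -7.5 30.4]
(np.float64(266.22401112461773), np.float64(226.09411409594998))
wrist pinpoint stay_knee 0.85 [ 0.5397 -0.1394  0.102 ] []
```

View pics/w11.png

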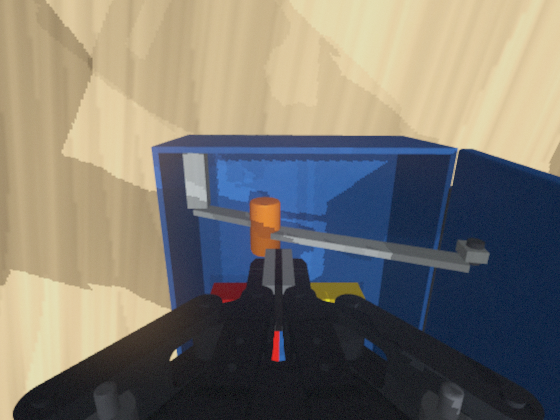

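jog_arm --motion "5 -8 5 0.8 0.6 0 1; 0 0 8 0 0 0 1; 0 0 8 0 0 0 1; 0 0 0 0 0 0 1"

```text
time: 11.9
eef_pos: [0.549, -0.139, 0.1433]
orientation: [1.988, 2.422, 0.004]
wrist_force: [-0.6, -1.0, 0.1]
finger_gap: -0.0002
```

Run:
```python
from h import *
st(); level(); loc([.549,-.1385,.13])
M=cap('wrist','w12.png');print(proj('wrist',(.549,-.1385,.104),M)); find('wrist','stay_knee',M)
cap('side','s12.png');find('side','lid_handle'); find('side','stay_knee')
```

```text
{'time': 11.9, 'joints': [-0.364, 0.53, 1.815, -0.0, 0.787, -0.56], 'qvel': [-0.002, -0.015, -0.013, 0.001, 0.008, 0.001], 'joint_torque': [0.012, -58.421, -20.023, 0.002, -0.238, -0.002], 'eef_pos': [0.549, -0.139, 0.143], 'orientation': [1.988, 2.422, 0.004], 'wrist_force': [-0.552, -0.987, 0.053], 'moment': [-0.008, 0.016, 0.044], 'finger_gap': -0.0}
[[-0.19, 0.98, 0.01], [0.98, 0.19, -0.0], [-0.0, 0.01, -1.0]]
turn deg [0.41 0.28 0.52]
to [0.549, -0.1385, 0.13] tool mm [ 0.5 -0.  13.3]
(np.float64(277.8557226615802), np.float64(244.03800519790963))
wrist pinpoint stay_knee 0.95 [ 0.5425 -0.1401  0.1036] []
side pinpoint lid_handle 0.83 [ 0.6452 -0.2109  0.3302] []
side pinpoint stay_knee 0.58 [ 0.5523 -0.1393  0.1056] []
```

View pics/w12.png

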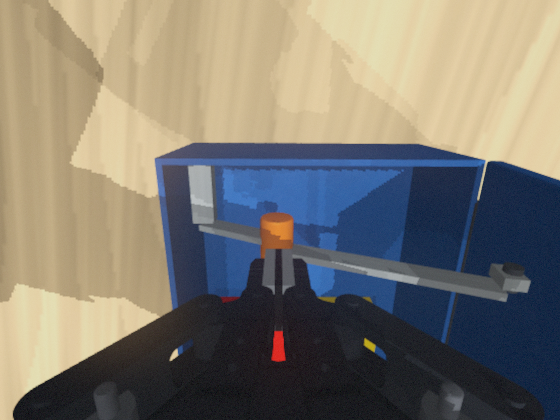

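View pics/s12.png

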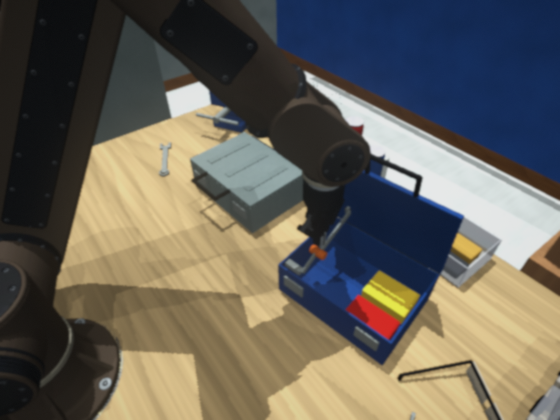

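jog_arm --motion "0 0 10 0.4 0.3 0 1; 0 0 10 0 0 0 1; 0 0 10 0 0 0 1; 0 0 10 0 0 0 1; 0 0 8 0 0 0 1"

```text
time: 12.65
eef_pos: [0.5513, -0.1395, 0.0944]
orientation: [1.991, 2.424, 0.004]
wrist_force: [-8.7, -0.6, 16.9]
finger_gap: -0.0
```

Run:
```python
from h import *
st(); level(); loc([.549,-.1385,.09])
cap('side','s13.png');find('side','lid_handle'); find('side','stay_knee')
```

```text
{'time': 12.65, 'joints': [-0.364, 0.605, 1.843, 0.001, 0.688, -0.561], 'qvel': [-0.002, 0.124, 0.056, -0.005, -0.167, -0.0], 'joint_torque': [1.196, -53.037, -18.383, 0.487, -1.709, -0.029], 'eef_pos': [0.551, -0.139, 0.094], 'orientation': [1.991, 2.424, 0.004], 'wrist_force': [-8.712, -0.632, 16.862], 'moment': [-0.025, 1.468, -0.067], 'finger_gap': -0.0}
[[-0.19, 0.98, 0.01], [0.98, 0.19, -0.0], [-0.0, 0.01, -1.0]]
turn deg [0.3  0.13 0.52]
to [0.549, -0.1385, 0.09] tool mm [ 1.4 -2.1  4.4]
side pinpoint stay_knee 0.56 [ 0.5598 -0.1376  0.0713] []
```

View pics/s13.png

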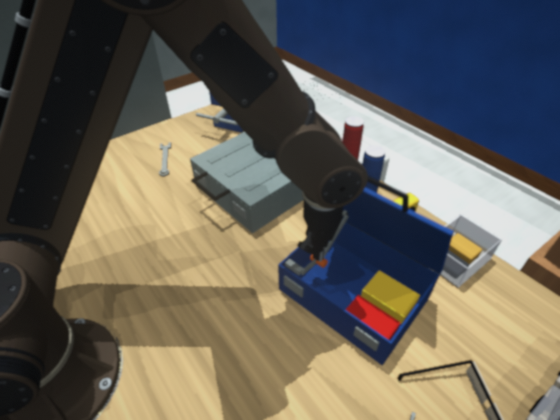

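jog_arm --motion "0 0 0 0 0 0 1"

```text
time: 12.9
eef_pos: [0.5499, -0.1395, 0.0936]
orientation: [1.992, 2.426, 0.002]
wrist_force: [1.9, -1.1, 11.5]
finger_gap: -0.0003
```

Run:
```python
from h import *
st()
cap('side','s14.png');find('side','lid_handle'); find('side','stay_knee')
cap('scene','sc14.png');find('scene','lid_handle')
```

```text
{'time': 12.9, 'joints': [-0.365, 0.606, 1.845, 0.0, 0.688, -0.561], 'qvel': [0.0, 0.005, 0.005, -0.003, -0.014, 0.002], 'joint_torque': [0.16, -54.17, -16.173, 0.035, 0.336, -0.013], 'eef_pos': [0.55, -0.139, 0.094], 'orientation': [1.992, 2.426, 0.002], 'wrist_force': [1.917, -1.05, 11.453], 'moment': [-0.168, -0.294, -0.012], 'finger_gap': -0.0}
[[-0.19, 0.98, 0.0], [0.98, 0.19, -0.0], [-0.0, 0.0, -1.0]]
side pinpoint lid_handle 0.81 [ 0.5955 -0.2195  0.3173] []
side pinpoint stay_knee 0.43 [ 0.5572 -0.1373  0.0716] []
side pinpoint stay_knee 0.43 [ 0.5961 -0.2167  0.3121] []
scene pinpoint lid_handle 0.78 [ 0.5932 -0.2147  0.3124] []
```

View pics/sc14.png

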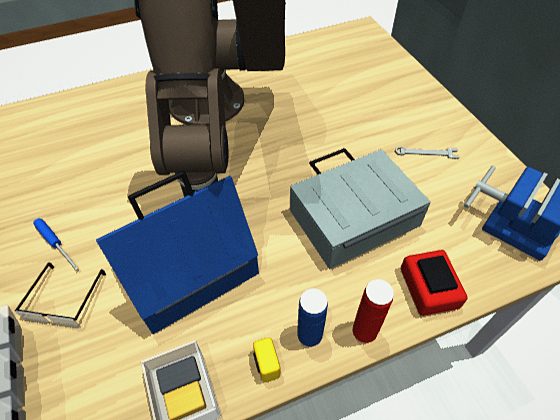

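jog_arm --motion "0 -20 -40 0 0 0 1; 0 -40 -30 0 0 0 1; 10 -45 -20 0 0 0 1; 20 -30 -30 0 0 0 1; 30 -10 -35 0 0 0 1; 40 0 -30 0 0 0 1; 40 0 -30 0 0 0 1; 40 0 -30 0 0 0 1"

```text
time: 13.95
eef_pos: [0.367, 0.0084, 0.337]
orientation: [-1.997, -2.414, 0.002]
wrist_force: [1.0, 0.0, -0.1]
finger_gap: -0.0001
```

Run:
```python
from h import *
st()
cap('side','s15.png');find('side','lid_handle'); cap('scene','sc15.png');find('scene','lid_handle')
```

```text
{'time': 13.95, 'joints': [-0.16, 0.007, 1.979, 0.004, 1.163, -0.35], 'qvel': [1.002, -0.463, -0.382, 0.016, 0.831, 1.006], 'joint_torque': [-9.032, -26.676, -23.953, -0.11, -1.106, -1.775], 'eef_pos': [0.367, 0.008, 0.337], 'orientation': [-1.997, -2.414, 0.002], 'wrist_force': [0.998, 0.016, -0.059], 'moment': [-0.006, -0.043, 0.013], 'finger_gap': -0.0}
[[-0.19, 0.98, -0.01], [0.98, 0.19, 0.0], [0.01, -0.01, -1.0]]
side pinpoint lid_handle 0.74 [ 0.5711 -0.2239  0.3049] []
scene pinpoint lid_handle 0.7 [ 0.565  -0.2206  0.3028] []
```

View pics/s15.png

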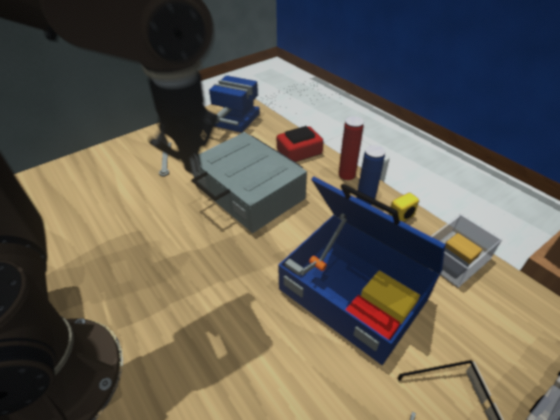

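The hand is clear and the lid is sinking on its own, so I'll wait.

jog_arm --motion "0 0 0 0 0 0 1; 0 0 0 0 0 0 1; 0 0 0 0 0 0 1; 0 0 0 0 0 0 1; 0 0 0 0 0 0 1; 0 0 0 0 0 0 1; 0 0 0 0 0 0 1; 0 0 0 0 0 0 1; 0 0 0 0 0 0 1; 0 0 0 0 0 0 1; 0 0 0 0 0 0 1; 0 0 0 0 0 0 1; 0 0 0 0 0 0 1; 0 0 0 0 0 0 1; 0 0 0 0 0 0 1; 0 0 0 0 0 0 1; 0 0 0 0 0 0 1; 0 0 0 0 0 0 1; 0 0 0 0 0 0 1; 0 0 0 0 0 0 1"

```text
time: 16.15
eef_pos: [0.3682, 0.0044, 0.3318]
orientation: [-1.996, -2.407, 0.008]
wrist_force: [0.1, -0.3, -0.2]
finger_gap: -0.0002
```

jog_arm --motion "0 0 0 0 0 0 1; 0 0 0 0 0 0 1; 0 0 0 0 0 0 1; 0 0 0 0 0 0 1; 0 0 0 0 0 0 1; 0 0 0 0 0 0 1; 0 0 0 0 0 0 1; 0 0 0 0 0 0 1; 0 0 0 0 0 0 1; 0 0 0 0 0 0 1; 0 0 0 0 0 0 1; 0 0 0 0 0 0 1; 0 0 0 0 0 0 1; 0 0 0 0 0 0 1; 0 0 0 0 0 0 1; 0 0 0 0 0 0 1; 0 0 0 0 0 0 1; 0 0 0 0 0 0 1; 0 0 0 0 0 0 1; 0 0 0 0 0 0 1"

```text
time: 18.15
eef_pos: [0.3682, 0.0045, 0.3318]
orientation: [-1.996, -2.407, 0.008]
wrist_force: [-0.2, 1.1, 0.2]
finger_gap: -0.0001
```

jog_arm --motion "0 0 0 0 0 0 1; 0 0 0 0 0 0 1; 0 0 0 0 0 0 1; 0 0 0 0 0 0 1; 0 0 0 0 0 0 1; 0 0 0 0 0 0 1; 0 0 0 0 0 0 1; 0 0 0 0 0 0 1; 0 0 0 0 0 0 1; 0 0 0 0 0 0 1; 0 0 0 0 0 0 1; 0 0 0 0 0 0 1; 0 0 0 0 0 0 1; 0 0 0 0 0 0 1; 0 0 0 0 0 0 1; 0 0 0 0 0 0 1; 0 0 0 0 0 0 1; 0 0 0 0 0 0 1; 0 0 0 0 0 0 1; 0 0 0 0 0 0 1"

```text
time: 20.15
eef_pos: [0.3682, 0.0045, 0.3318]
orientation: [-1.996, -2.407, 0.008]
wrist_force: [-0.6, 0.4, -0.2]
finger_gap: -0.0001
```

Run:
```python
from h import *
st()
cap('side','s16.png');find('side','lid_handle'); cap('scene','sc16.png');find('scene','lid_handle')
```

```text
{'time': 20.15, 'joints': [-0.17, 0.017, 1.983, 0.003, 1.156, -0.357], 'qvel': [-0.0, -0.0, 0.001, 0.0, -0.002, -0.001], 'joint_torque': [-0.0, -28.272, -26.961, 0.008, 0.046, 0.0], 'eef_pos': [0.368, 0.004, 0.332], 'orientation': [-1.996, -2.407, 0.008], 'wrist_force': [-0.648, 0.419, -0.209], 'moment': [0.008, -0.031, 0.032], 'finger_gap': -0.0}
[[-0.19, 0.98, -0.01], [0.98, 0.19, 0.01], [0.01, -0.01, -1.0]]
side pinpoint lid_handle 0.81 [ 0.4493 -0.2497  0.0938] []
scene pinpoint lid_handle 0.91 [ 0.4528 -0.2442  0.0943] []
```

View pics/s16.png

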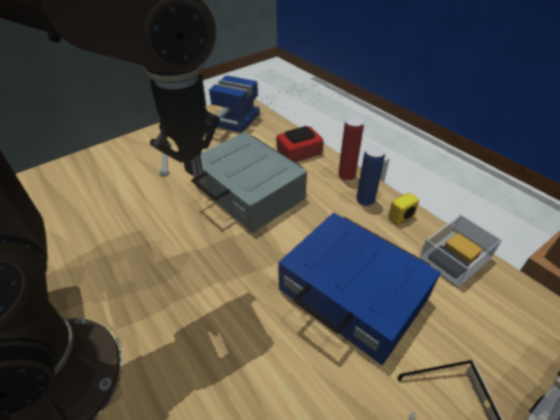

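The lid looks shut, with the bar back at z≈0.094. I'll wait 2 s more and compare against the first pictures.

jog_arm --motion "0 0 0 0 0 0 1; 0 0 0 0 0 0 1; 0 0 0 0 0 0 1; 0 0 0 0 0 0 1; 0 0 0 0 0 0 1; 0 0 0 0 0 0 1; 0 0 0 0 0 0 1; 0 0 0 0 0 0 1; 0 0 0 0 0 0 1; 0 0 0 0 0 0 1; 0 0 0 0 0 0 1; 0 0 0 0 0 0 1; 0 0 0 0 0 0 1; 0 0 0 0 0 0 1; 0 0 0 0 0 0 1; 0 0 0 0 0 0 1; 0 0 0 0 0 0 1; 0 0 0 0 0 0 1; 0 0 0 0 0 0 1; 0 0 0 0 0 0 1"

```text
time: 22.35
eef_pos: [0.3682, 0.0045, 0.3318]
orientation: [-1.996, -2.407, 0.008]
wrist_force: [0.0, 1.3, 0.1]
finger_gap: -0.0
```

Run:
```python
from h import *
cap('side','s17.png');find('side','lid_handle'); cap('scene','sc17.png');find('scene','lid_handle')
r=lambda n:cv2.imread('pics/'+n).astype(int)
for a,b in (('scene1.png','sc17.png'),('sc16.png','sc17.png'),('side1.png','s17.png')):
    d=np.abs(r(a)-r(b)).max(2)
    rg=[(180,340,95,265),(145,270,285,435)] if a[1]=='c' else [(205,365,270,445),(180,235,230,310)]
    print(a,b,[((d[q[0]:q[1],q[2]:q[3]]>60).sum()) for q in rg])
cv2.imwrite('pics/cmp.png',np.hstack([r('scene1.png')[130:340,90:440],r('sc17.png')[130:340,90:440]]))
print(arm.state()['time'])
```

```text
side pinpoint lid_handle 0.81 [ 0.4487 -0.2484  0.0964] []
scene1.png sc17.png [np.int64(1014), np.int64(0)]
sc16.png sc17.png [np.int64(0), np.int64(0)]
side1.png s17.png [np.int64(0), np.int64(0)]
22.55[ WARN:0@7.982] global loadsave.cpp:1063 imwrite_ Unsupported depth image for selected encoder is fallbacked to CV_8U.
```

View pics/cmp.png

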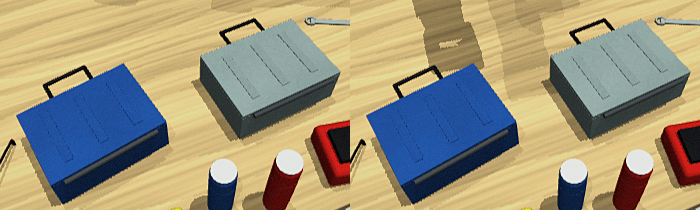

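The blue lid matches the first picture (the only difference is the arm's shadow), nothing is moving, and the grey case is unchanged. I'm handing in the job.

```bash
python3 -c "
from workcell import arm
print(arm.finish_job())"
```

```text
the job is handed in; nothing more can be done
None
```

I handed the job in at about 22.6 s of the 61 s allowed. The stay locked, broke and let the lid sink fully shut; no verdict is reported, so this rests on my own checks.

- **Raising:** I gripped the blue bar at 40 N and lifted it along its arc to the stop. I then let go and backed off about 120 mm. The lid stood by itself, with the bar at z ≈ 0.330 and the knee at z ≈ 0.103.
- **Breaking the stay:** I pressed the orange roller down about 34 mm with closed fingers. The lid began to fall, to about 1.15 rad by my estimate, with the hand still at the knee. I then withdrew and let it sink on its own.
- **Last checks:** The side camera put the blue bar back at (0.449, -0.248, 0.096). The final scene and side pictures match the first ones at both cases, apart from the arm's shadow near the blue case in the scene view. Nothing moved over the last 2 s, and the arm is clear with near-zero wrist force.
- **Misses and disagreements:**
    - The scene network did not find the handle in the very last picture, though it did 2 s earlier, at z 0.094.
    - The networks' knee positions differed by up to about 14 mm in x between cameras, so I used the geometry, which matched the wrist pictures to about 1 px.
    - The press showed up to 17 N at the wrist, above the 2–5 N stated but below the 40 N limit.
    - The lift gave about 17–20 N because my arc was about 3 mm off.

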